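# Pack the bias-test kit into its fitted birch case

## Task

Pack the reference disc, the bowl stand and the elbow gauge into the open birch case, lying one over another so that all three go right down to the floor: the disc pushed home between the converging guides, the stand straddling it, and the elbow's foot in the space left with its arm over the stand. Set the parts in gently, without dropping or forcing them, then close the lid fully. Leave the bowl, the straightedge and the tin where they are.

Things in the scene. Friction and masses are not known exactly. Their poses are not given: they have to be found in the camera images.
- case: Fixed birch case on the bench, outside 125 (x) by 168 (y) by 78 mm high without lid. Origin: centre of its underside. Recess 97 (x) by 140 (y) mm centred on the origin, its floor 8 mm and rim 78 mm above the underside; 14 mm walls with a 45 degree lead-in round the mouth, 8 mm wide and deep. The packed parts have about 5 mm of room each way across x and 10 mm in all along y.
- stand_spot (a point): Point on the recess floor, at x = 0, y = +19 mm of the case: about where the stand's origin lies when packed, its axes parallel to the case's (or half a turn round).
- elbow_spot (a point): Point on the recess floor, at x = 0, y = -50 mm of the case: about where the elbow's origin lies when packed, its axes parallel to the case's, arm towards +y.
- nest (a point): Point on the recess floor, at x = 0, y = +19 mm of the case: the disc's centre when it touches both guides. The guides are two fixed strips 6 mm thick, 12 mm high, that run at 45 degrees from the long walls and converge towards the case's +y, leaving a gap of about 34 mm between their ends; push the disc towards +y.
- lid (a joint): Lid angle, rad: 0 closed on the rim, about 1.7 to 1.95 at the start (standing open, leaning a little outward), stop at 2.0. A stiff hinge: the lid stays where it is left; pushing it at its edge takes about 2 to 4 N. Free of any latch.
- lid_hinge (a point): Middle of the lid's hinge axis, at the top of the case's +y end wall (x = 0, y = +84, z = 78 mm in the case); the axis runs along the case's x. The lid is a birch board 125 wide, 168 long from the hinge and 10 mm thick, its inner face in the plane of the axis; it opens up and over towards +y.
- lid_edge (a point): Middle of the lid's free edge, on its outer face (the top when closed).
- disc: Loose pewter-coloured reference disc, 56 mm diameter, 14 mm thick, with a central grip stub 16 mm diameter that reaches 34 mm above its underside; about 0.27 kg. Origin: centre of the underside, z up.
- stand: Loose wooden bowl stand, 86 (x) by 96 (y) mm, 0.22 kg. Origin: centre underneath, z up. Two cork-soled legs, 86 wide, take the last 15 mm at each end of y; 66 mm between them, 37 mm of height under the deck. Deck top 51 mm up (four cork rests to 58), 14 thick, 86 wide over the last 30 mm at each end; the middle 36 mm of y is a bare bar 28 wide, to grip across x. Same after half a turn.
- elbow: Loose aluminium elbow gauge, 66 mm high, 0.38 kg, balanced over its foot. Origin: underneath the middle of its upright, z up. Foot 86 (x) by 34 (y) by 16 mm high; upright 28 (x) by 34 (y) mm to the top, to grip across x; from its top an arm 28 wide, 12 thick runs along +y to 87 mm from the origin, its underside 54 mm up.
- bowl: Blue composition bowl, 120 mm across, standing on its small flat; bystander, not to be moved. Origin: underneath its centre.
- straightedge: Steel straightedge 32 by 300 by 6 mm lying along y; bystander, not to be moved. Origin: centre of the underside.
- tin: Round chalk tin 70 mm across, 60 mm high; bystander, not to be moved. Origin: centre of the underside.
Mind the look-alikes: they are no part of the job. What is shaped like the disc but green is not meant. What is shaped like the elbow but green is not meant.

How it is judged (in metres and radians):
On the way, in this order (a step that is already met when the one before it is completed fails the run):
1. the disc lies flat on the recess floor, home between the guides (x of disc in the frame of case between -0.005 and 0.005 m and y of disc in the frame of case between 0.015 and 0.023 m and z of disc in the frame of case below 0.0115 m and angle between disc's own z axis and vertical below 0.06 rad), for 0.2 s.
2. the stand is down on the recess floor, straddling the disc (x of disc in the frame of case between -0.008 and 0.008 m and y of disc in the frame of case between 0.01 and 0.025 m and z of each of disc, stand in the frame of case below 0.0115 m and angle between each of disc, stand's own z axis and vertical below 0.06 rad and x of stand in the frame of case between -0.008 and 0.008 m and y of stand in the frame of case between 0.01 and 0.025 m), for 0.2 s.
3. the elbow's foot is down on the recess floor beside the stand (all of step 2 and x of elbow in the frame of case between -0.008 and 0.008 m and y of elbow in the frame of case between -0.056 and -0.04 m and z of elbow in the frame of case below 0.0115 m and angle between elbow's own z axis and vertical below 0.06 rad), for 0.2 s.
4. the lid is closed (value of joint lid below 0.04 rad), for 0.2 s.
At the end, for the whole second after the job is handed in: Disc, stand and elbow all lie level and at rest on the recess floor (undersides within 3.5 mm of it, tilt under 0.06 rad), the disc within about 8 mm of the nest, the stand over it and the elbow in the space at the other end, and the lid is closed to within 0.04 rad (all of step 3 and value of joint lid below 0.04 rad and linear speed of each of disc, stand, elbow below 0.02 m/s); the robot touches nothing.
It fails at once if the bowl, the straightedge or the tin is moved by more than 25 mm (distance of any of bowl, straightedge, tin from where it was at the start of the episode above 0.025 m).
It fails at once if the disc is dropped into or forced against the case (over 80 N) (contact force between disc and case above 80 N).
It fails at once if the stand is dropped into or forced against the case (over 80 N) (contact force between stand and case above 80 N).
It fails at once if the elbow is dropped into or forced against the case (over 80 N) (contact force between elbow and case above 80 N).
It also fails if it takes over 72 s, if anything falls off the work surface, if the arm or the gripper's body presses on something with over 40 N, if the wrist force passes 120 N, or if a joint passes its speed limit or range.

## Robot

A 7-joint arm with a two-finger parallel gripper is mounted at the origin on the work surface. World frame = base frame: x ahead of the robot, y to its left, z up, the work surface at z = 0. Lengths are in mm, angles in rad, forces in N, time in s.
With the tool pointing down it reaches from about 350 to 900 mm from the base axis. Payload 19.9 kg.
Tool frame: the origin (TCP) lies on the centre line of the jaws, within the pads' length; the fingertips stand 11 mm ahead of it and the grasp point (between the pads) lies 8 mm behind it; z points along the fingers, y is the direction in which the jaws open and shut (so a half turn about z gives the same grasp; the last joint's range is limited). The gripper opens to 94 mm and grips with 3 to 60 N. Pads are 16 mm wide; open, the fingers measure 119 mm over their backs; the gripper's body (75 mm by 177 mm) begins 78 mm behind the grasp point.
Start: joints at [1.268, 0.417, -0.01, 1.614, 0.005, 1.111, -0.053], TCP at [161.757, -603.684, 216.425] pointing down, gripper open.
Joint ranges: [-2.81, 2.81], [-0.39, 2.02], [-1.27, 1.25], [0.06, 2.57], [-1.19, 4.33], [0.19, 2], [-2.82, 2.82]. Speed limits (rad/s): [1.89, 1.89, 2.39, 2.39, 3.01, 3.01, 3.01].

## Interface

Orientations are given as a 3x3 rotation matrix whose columns are the frame's x, y, z axes.
In Python, from station import get_state, viewer, ticket gives the robot as it stands.
- The arm moves only by the shell command python3 -m crank 'ROWS'. ROWS is JSON, a list that holds one entry, the list of rows, each a list of 7 numbers: the shift along the world's x, y, z in mm, then the turn, a rotation vector about the world's x, y, z in rad, then the opening, from 0 (shut) to 1 (fully open). A call has 1 to 12 rows; each row shifts and turns the pose as measured when the row begins; what a row does not reach is not made up. A row lasts 1/10 s, in which the tool goes at most 50 mm and 8.59 degrees, less where a joint would pass 70% of its speed; a pose out of reach is approached as far as the arm can. A call with a gripper value outside its range is refused whole. The fingers move at their own pace and stop on an object; the grip force is fixed at half the most. Time passes only in rows, so rows that do not move let the fingers close. It gives the time, the measured TCP pose, the force and the opening at its end, in the units of the state.
- get_state(): the state, without advancing time (a new reading comes with each control period).
- viewer.read_camera(name): name is "scene" or "top" or "wrist"; returns (picture, depth): 400x640x3 uint8, blue, green, red; 400x640 float32, mm along the optical axis (not along the pixel's ray), 0 where there is no reading.
- viewer.calibration(name): a dict with "K" (3x3 intrinsics, pixels), "camera_from_world" (4x4, takes a point from world to camera coordinates); the wrist camera has in their place "T_tool_cam" (4x4, takes a point from camera to tool coordinates, whose origin is the TCP and whose axes are the flange's). Camera axes: x right, y down, z forward; pixel columns grow to the right and rows downward; lengths in mm; the calibration is good to about 2 mm. The wrist camera is an equidistant fisheye: a pixel r from the principal point sees the ray r / f radians off the axis. A picture is of the moment at which its call begins: read the wrist's pose just before it. calibration takes no time and is no camera call.
- ticket.close_job(): hands the job in, once; it reports no verdict.
Trained networks look in the newest picture that a camera, given by its name, has taken for a name from the list of things; names that differ only in an ending like _2 or _b are one class to them, and where a whole thing is asked for, a point or a joint stands for the part that bears it (a point fixed in the world has none). Each returns a list of dicts, best first, with "confidence" (0 to 1); they miss things now and then, are a little off and sometimes report something else, mostly with a low value. They report only what shows in the picture. A call takes as long as a camera call. They do not tell look-alikes from the thing itself.
- viewer.look_for(camera, name): "centre" ([x, y, z] in mm, in world coordinates, good to about 4 mm: the middle of the surface that is visible of it).
- viewer.spot_point(camera, name): "centre" ([x, y, z] in mm, in world coordinates, good to about 4 mm: a listed point, or the origin of a listed thing).
The state is a dict: "time_s": time; "joint_positions": joint angles; "joint_vel": joint speeds; "joint_torque": joint torques, N m; "tool_pos": TCP position; "orientation": TCP orientation; "force": force on the tool from outside, world axes, zero at the start; "wrist_torque": the same for the moment, N m; "gripper_width": finger opening in mm.
Only numpy, scipy, OpenCV 4.12 (cv2) and the standard library are available. Lean on these libraries where they do the work, as an engineer would, in place of code of your own. Each camera call takes 0.05 s, during which the arm holds its last target. There are 200 camera calls.

## Working session

There is one attempt and no reset: what is moved stays moved. The work goes in short steps, Python scripts to look and compute and a shell command to move; the robot and the scene stay as the last step left them, time stands still between calls to the robot, and variables do not carry over. Pictures are saved under pics/ and viewed, about 8 in all and at most 12, crops included, and the job is handed in when it is done.

```bash
ls; mkdir -p pics; cat > h.py <<'E'
import numpy as np, cv2
from station import get_state, viewer, ticket
def world(cam,depth):
    c=viewer.calibration(cam);K=np.array(c["K"]);T=np.linalg.inv(np.array(c["camera_from_world"]))
    v,u=np.mgrid[0:400,0:640];z=depth
    p=np.stack([(u-K[0,2])/K[0,0]*z,(v-K[1,2])/K[1,1]*z,z],-1)
    return p@T[:3,:3].T+T[:3,3]
E
python3 - <<'E'
from h import *
for c in("top","scene"):
    p,d=viewer.read_camera(c);cv2.imwrite(f"pics/{c}1.png",p);np.savez(f"{c}1.npz",p=p,d=d)
    for n in("case","disc","stand","elbow","bowl","straightedge","tin","lid"):
        print(c,n,[(np.round(r["centre"]).tolist(),round(r["confidence"],2)) for r in viewer.look_for(c,n)])
    for n in("case","disc","stand","elbow","nest","lid_hinge","lid_edge","stand_spot"):
        print(c,"pt",n,[(np.round(r["centre"]).tolist(),round(r["confidence"],2)) for r in viewer.spot_point(c,n)])
s=get_state();print(s["time_s"],s["orientation"],s["force"])
E
```

```text
pics
top case [([510.0, 172.0, 75.0], 0.76)]
top disc [([350.0, -304.0, 15.0], 0.75), ([463.0, -336.0, 17.0], 0.67), ([511.0, 234.0, 176.0], 0.61)]
top stand [([450.0, -107.0, 46.0], 0.56), ([507.0, 172.0, 79.0], 0.43)]
top elbow [([727.0, -310.0, 64.0], 0.62), ([606.0, -194.0, 63.0], 0.59)]
top bowl [([530.0, 425.0, 103.0], 0.58)]
top straightedge [([705.0, 94.0, 7.0], 0.88)]
top tin [([368.0, 316.0, 65.0], 0.71)]
top lid [([513.0, 234.0, 174.0], 0.93)]
top pt case [([506.0, 118.0, 2.0], 0.68), ([709.0, 93.0, -0.0], 0.55)]
top pt disc [([348.0, -306.0, -2.0], 0.65), ([462.0, -338.0, 4.0], 0.58)]
top pt stand [([454.0, -111.0, -4.0], 0.57)]
top pt elbow [([614.0, -205.0, 3.0], 0.88), ([738.0, -323.0, 1.0], 0.75)]
top pt nest [([506.0, 137.0, 10.0], 0.79)]
top pt lid_hinge [([512.0, 202.0, 75.0], 0.58)]
top pt lid_edge [([514.0, 263.0, 237.0], 0.73)]
top pt stand_spot [([510.0, 141.0, 7.0], 0.66)]
scene case [([506.0, 137.0, 56.0], 0.79), ([386.0, 328.0, 58.0], 0.61), ([463.0, -106.0, 46.0], 0.52)]
scene disc [([358.0, -300.0, 11.0], 0.74), ([473.0, -336.0, 10.0], 0.48), ([526.0, 240.
[... 337 characters left out ...]
62)]
scene pt case [([507.0, 117.0, -6.0], 0.92), ([507.0, 139.0, 6.0], 0.33)]
scene pt disc [([349.0, -307.0, -6.0], 0.68), ([467.0, -342.0, -3.0], 0.56)]
scene pt stand [([454.0, -117.0, -1.0], 0.61)]
scene pt elbow [([737.0, -321.0, 3.0], 0.74), ([511.0, 266.0, 231.0], 0.21)]
scene pt nest [([508.0, 136.0, 12.0], 0.93)]
scene pt lid_hinge [([508.0, 203.0, 81.0], 0.8)]
scene pt lid_edge [([508.0, 265.0, 234.0], 0.81)]
scene pt stand_spot [([507.0, 135.0, 8.0], 0.56), ([510.0, 266.0, 234.0], 0.47)]
1.7 [[ 9.65922291e-01  2.58832226e-01 -7.47188976e-05]
 [ 2.58832234e-01 -9.65922286e-01  1.14509576e-04]
 [-4.25338798e-05 -1.29947011e-04 -9.99999991e-01]] [ 0.6261392   0.01667729 -1.28279983]
```

View pics/top1.png

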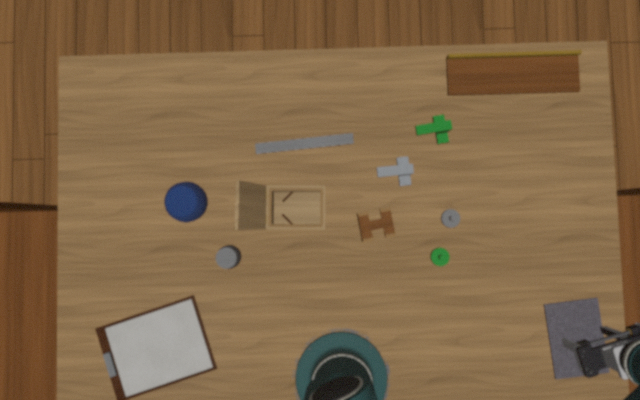

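View pics/scene1.png

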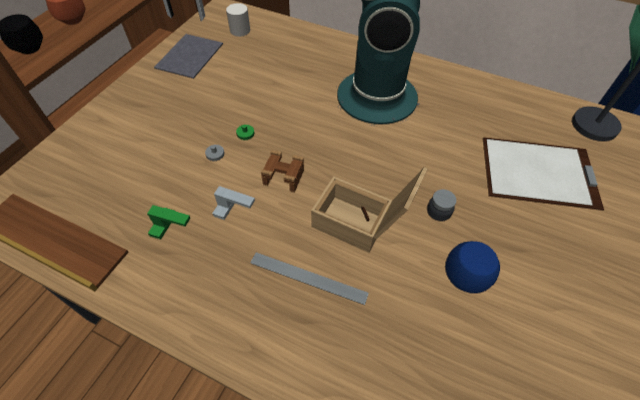

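Grey disc is at top (450,218), silver elbow (403,170), stand (376,225), case (298,207). The green ones are the look-alikes. Going above the disc and turning the jaws along x.

```bash
python3 -m crank '[[[33,30,0,0,0,0.145,1],[33,30,0,0,0,0.145,1],[33,30,0,0,0,0.145,1],[33,30,0,0,0,0.145,1],[33,30,0,0,0,0.145,1],[33,30,0,0,0,0.145,1],[33,30,0,0,0,0.145,1],[33,30,0,0,0,0.145,1],[33,30,0,0,0,0.145,1]]]'
cat >> h.py <<'E'
from scipy.spatial.transform import Rotation as R
def wcloud():
    "wrist picture and world coordinates of each pixel"
    s=get_state();p,d=viewer.read_camera("wrist");c=viewer.calibration("wrist");K=np.array(c["K"]);T=np.array(c["T_tool_cam"])
    v,u=np.mgrid[0:400,0:640];x=(u-K[0,2])/K[0,0];y=(v-K[1,2])/K[1,1];r=np.hypot(x,y)+1e-9
    k=np.tan(np.minimum(r,1.5))/r
    q=np.stack([x*k*d,y*k*d,d],-1)@T[:3,:3].T+T[:3,3]
    return p,d,q@np.array(s["orientation"]).T+np.array(s["tool_pos"])
E
python3 - <<'E'
from h import *
p,d,w=wcloud();cv2.imwrite("pics/w1.png",p);np.savez("w1.npz",p=p,d=d,w=w)
s=get_state();print(s["time_s"],np.round(s["tool_pos"]),np.round(s["orientation"],3),np.round(s["joint_positions"],2))
print(viewer.calibration("wrist"))
for n in("disc","elbow","stand"): print(n,[(np.round(r["centre"]).tolist(),round(r["confidence"],2)) for r in viewer.spot_point("wrist",n)])
E
```

```text
time_s: 2.6
tool_pos: [462.1, -326.4, 217.4]
orientation: [[-0.029, 1.0, 0.002], [1.0, 0.029, -0.005], [-0.005, 0.002, -1.0]]
force: [0.6, -0.7, -0.5]
gripper_width: 94.0
2.65 [ 468. -320.  218.] [[-0.047  0.999  0.005]
 [ 0.999  0.047 -0.003]
 [-0.003  0.005 -1.   ]] [ 0.89  0.34 -0.43  1.75  0.16  1.08  0.46]
{'K': array([[309.70691629,   0.        , 321.95293945],
       [  0.        , 309.70691629, 199.51429487],
       [  0.        ,   0.        ,   1.        ]]), 'T_tool_cam': array([[ 1.65221771e-03, -9.60274135e-01, -2.79053499e-01,
         8.12295026e+01],
       [ 9.99998496e-01,  1.43932472e-03,  9.67803410e-04,
         2.35208877e-01],
       [-5.27707985e-04, -2.79054678e-01,  9.60275069e-01,
        -1.68881121e+02],
       [ 0.00000000e+00,  0.00000000e+00,  0.00000000e+00,
         1.00000000e+00]])}
disc [([352.0, -306.0, -2.0], 0.78), ([462.0, -340.0, -6.0], 0.65)]
elbow [([733.0, -316.0, -3.0], 0.94), ([610.0, -207.0, -1.0], 0.91)]
stand [([453.0, -112.0, 0.0], 0.61)]
```

View pics/w1.png

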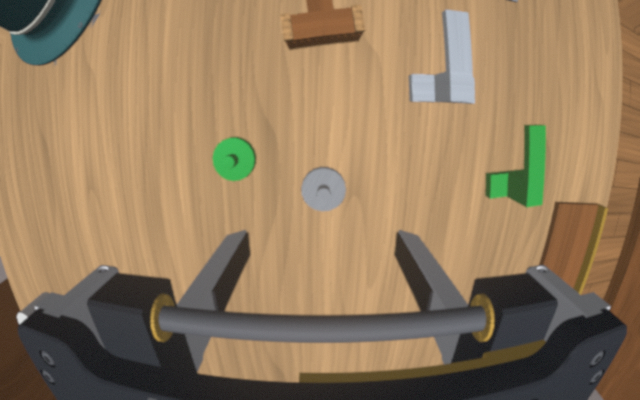

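Disc at (324,189), elbow (450,60), stand (322,22). Measuring disc, elbow and case.

```bash
cat >> h.py <<'E'
def rect(w,d,c,r,z0,z1,show=True):
    "min-area rectangle of points within r of c and between heights"
    m=(d>0)&(np.hypot(w[...,0]-c[0],w[...,1]-c[1])<r)&(w[...,2]>z0)&(w[...,2]<z1)
    q=w[m];(cx,cy),sz,a=cv2.minAreaRect(q[:,:2].astype(np.float32))
    print("n",len(q),"c",round(cx,1),round(cy,1),"size",np.round(sz,1),"ang",round(a,1),"zmed",np.round(np.median(q[:,2]),1),"mean",np.round(q.mean(0),1))
    return q
E
python3 - <<'E'
from h import *
f=np.load("w1.npz");w,d=f["w"],f["d"]
print("disc top");rect(w,d,(462,-338),45,9,20)
print("stub");rect(w,d,(462,-338),20,27,45)
print("elbow top");rect(w,d,(612,-170),80,58,75)
print("elbow foot");rect(w,d,(612,-205),60,10,22)
print("stand");rect(w,d,(453,-112),75,40,65)
f=np.load("top1.npz");d=f["d"];w=world("top",d)
print("T disc");rect(w,d,(462,-338),45,9,20)
print("T elbow");rect(w,d,(612,-170),80,58,75)
print("T stand");rect(w,d,(453,-112),75,40,65)
print("T case rim");rect(w,d,(507,118),110,72,84)
f=np.load("scene1.npz");d=f["d"];w=world("scene",d)
print("S stand");rect(w,d,(453,-112),75,40,65)
print("S elbow");rect(w,d,(612,-170),80,58,75)
E
```

```text
disc top
n 1354 c 465.5 -341.0 size [53.8 54.6] ang 2.5 zmed 14.6 mean [ 465.2 -340.2   14.5]
stub
n 142 c 466.0 -341.4 size [14.3 14.9] ang 1.7 zmed 34.7 mean [ 465.6 -340.9   34.3]
elbow top
n 2315 c 607.7 -171.3 size [ 30.1 105. ] ang 4.4 zmed 66.5 mean [ 606.  -172.3   66.1]
elbow foot
n 749 c 610.0 -206.3 size [87.1 34.6] ang 4.2 zmed 16.6 mean [ 587.1 -208.5   16.6]
stand
n 2568 c 456.8 -140.1 size [86.6 44.8] ang 8.8 zmed 51.8 mean [ 457.6 -145.9   52.6]
T disc
n 239 c 463.9 -340.4 size [53.9 54.7] ang 84.4 zmed 14.1 mean [ 464.1 -339.9   14.2]
T elbow
n 357 c 606.5 -171.4 size [ 28.7 104.1] ang 4.7 zmed 66.3 mean [ 606.1 -171.2   66.2]
T stand
n 755 c 450.9 -113.9 size [86.  96.4] ang 9.4 zmed 51.8 mean [ 450.7 -113.8   52.4]
T case rim
n 805 c 505.7 120.8 size [169.  123.3] ang 88.5 zmed 77.0 mean [505.9 120.7  77.2]
S stand
n 765 c 453.3 -115.2 size [90.2 98.1] ang 9.3 zmed 50.5 mean [ 455.9 -113.1   50.9]
S elbow
n 405 c 609.6 -171.7 size [ 30.2 104.7] ang 5.1 zmed 65.0 mean [ 610.6 -170.4   64.8]
```

```bash
python3 -m crank '[[[-3,-21,-40,0,0,-0.047,0.5],[0,0,-45,0,0,0,0.5],[0,0,-40,0,0,0,0.5],[0,0,-15,0,0,0,0.5],[0,0,0,0,0,0,0.5]]]'
```

```text
time_s: 3.3
tool_pos: [453.4, -355.5, 73.6]
orientation: [[0.04, 0.999, 0.002], [0.999, -0.04, -0.01], [-0.01, 0.002, -1.0]]
force: [-0.9, -0.8, 0.4]
gripper_width: 57.6
```

```bash
python3 -m crank '[[[12,14.5,-10,0.01,0,0.04,0.5],[0,0,-5,0,0,0,0.5],[0,0,0,0,0,0,0.5]]]'; python3 -m crank '[[[0,0,0,0,0,0,0.5]]]'
```

```text
time_s: 3.6
tool_pos: [465.6, -342.4, 59.7]
orientation: [[0.001, 1.0, 0.003], [1.0, -0.001, -0.001], [-0.001, 0.003, -1.0]]
force: [0.5, -1.1, 0.4]
gripper_width: 47.3
time_s: 3.7
tool_pos: [465.9, -342.7, 60.4]
orientation: [[0.001, 1.0, 0.004], [1.0, -0.001, -0.002], [-0.002, 0.004, -1.0]]
force: [0.1, 0.5, -0.0]
gripper_width: 47.4
```

```bash
python3 -m crank '[[[0,1.5,-15,0,0,0,0.5],[0,0,-13,0,0,0,0.5],[0,0,-5,0,0,0,0.5],[0,0,0,0,0,0,0.5],[0,0,0,0,0,0,0],[0,0,0,0,0,0,0],[0,0,0,0,0,0,0],[0,0,0,0,0,0,0]]]'
```

```text
time_s: 4.5
tool_pos: [466.0, -342.1, 26.1]
orientation: [[0.003, 1.0, 0.005], [1.0, -0.003, -0.004], [-0.004, 0.005, -1.0]]
force: [-0.8, 0.0, 0.4]
gripper_width: 18.3
```

```bash
python3 -m crank '[[[0,0,0,0.004,0.005,0,0],[0,0,25,0,0,0,0],[0,0,45,0,0,0,0],[0,10,45,0,0,0,0],[4,30,15,0,0,0,0],[4,40,0,0,0,0,0],[4,40,0,0,0,0,0],[4,40,0,0,0,0,0],[5,40,0,0,0,0,0],[5,40,0,0,0,0,0],[5,30,0,0,0,0,0],[5,15,0,0,0,0,0]]]';python3 -m crank '[[[0,5,0,0,0,0,0],[0,0,0,0,0,0,0]]]'
python3 - <<'E'
from h import *
p,d,w=wcloud();cv2.imwrite("pics/w2.png",p);np.savez("w2.npz",p=p,d=d,w=w)
s=get_state();print(s["time_s"],np.round(s["tool_pos"]),np.round(s["orientation"],3),np.round(s["joint_positions"],2),s["gripper_width"])
print("rim");rect(w,d,(507,118),115,73,83)
print("floor");rect(w,d,(507,118),115,4,12)
for n in("nest","case","lid_edge"): print(n,[(np.round(r["centre"]).tolist(),round(r["confidence"],2)) for r in viewer.spot_point("wrist",n)])
E
```

```text
time_s: 5.7
tool_pos: [499.1, -48.1, 161.9]
orientation: [[0.008, 1.0, -0.002], [1.0, -0.008, 0.002], [0.002, -0.002, -1.0]]
force: [1.3, -1.4, -2.4]
gripper_width: 15.2
time_s: 5.9
tool_pos: [499.1, -40.8, 162.0]
orientation: [[0.004, 1.0, -0.002], [1.0, -0.004, 0.003], [0.003, -0.002, -1.0]]
force: [0.1, -0.4, -3.2]
gripper_width: 15.1
5.95 [499. -41. 162.] [[ 0.005  1.    -0.002]
 [ 1.    -0.005  0.002]
 [ 0.002 -0.002 -1.   ]] [ 0.48  0.31 -0.54  1.96  0.19  0.93 -0.15] 14.91838515430525
rim
n 5316 c 506.9 88.1 size [108.5 126. ] ang 88.7 zmed 77.9 mean [507.1  71.6  77.3]
floor
n 9182 c 507.7 108.4 size [115.9  98.4] ang 88.2 zmed 8.6 mean [507.7 103.3   8.6]
nest [([511.0, 139.0, 7.0], 0.65), ([499.0, -37.0, 131.0], 0.55)]
case [([514.0, 119.0, 2.0], 0.94)]
lid_edge []
```

View pics/w2.png

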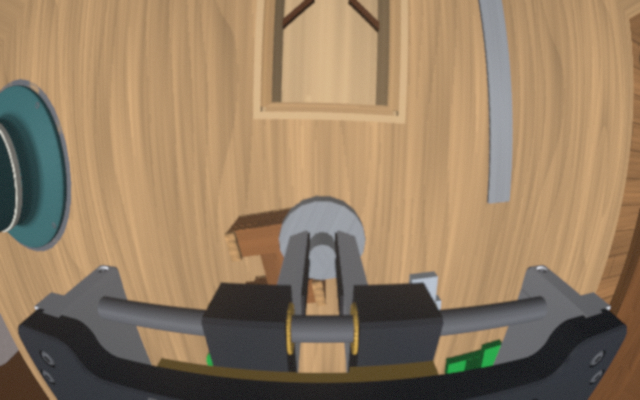

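```bash
python3 -m crank '[[[2,30,0,0,0,0,0],[2,38,0,0,0,-0.01,0],[2,38,0,0,0,-0.01,0],[2,25,0,0,0,0,0],[0,10,0,0,0,0,0],[0,0,0,0,0,0,0]]]';python3 -m crank '[[[0,0,0,0,0,0,0]]]'
```

```text
time_s: 6.7
tool_pos: [507.2, 96.1, 161.6]
orientation: [[0.04, 0.999, -0.003], [0.999, -0.04, 0.001], [0.001, -0.003, -1.0]]
force: [-0.3, -0.6, -2.0]
gripper_width: 15.0
time_s: 6.8
tool_pos: [507.3, 94.7, 161.5]
orientation: [[0.041, 0.999, -0.003], [0.999, -0.041, 0.0], [0.0, -0.003, -1.0]]
force: [0.3, -0.3, -3.1]
gripper_width: 15.1
```

```bash
python3 -m crank '[[[0,20,0,0,0,0.008,0],[0,7,0,0,0,0.008,0],[0,0,-25,0,0,0,0],[0,0,-35,0,0,0,0],[0,0,-25,0,0,0,0],[0,0,-8,0,0,0,0],[0,0,0,0,0,0,0]]]';python3 -m crank '[[[0,0,0,0,0,0,0]]]'
```

```text
time_s: 7.5
tool_pos: [509.3, 111.4, 66.3]
orientation: [[0.035, 0.999, -0.001], [0.999, -0.035, -0.004], [-0.004, -0.001, -1.0]]
force: [0.8, 0.2, -2.7]
gripper_width: 15.2
time_s: 7.6
tool_pos: [509.7, 110.9, 67.0]
orientation: [[0.036, 0.999, -0.0], [0.999, -0.036, -0.004], [-0.004, -0.0, -1.0]]
force: [-0.1, -0.5, -3.1]
gripper_width: 15.2
```

```bash
python3 -m crank '[[[-2,0,-12,0.004,0,0.01,0],[0,0,-10,0,0,0,0],[0,0,-6,0,0,0,0],[0,0,-2,0,0,0,0],[0,0,0,0,0,0,0]]]';python3 -m crank '[[[0,0,-1,0,0,0,0],[0,0,0,0,0,0,0]]]'
```

```text
time_s: 8.1
tool_pos: [509.2, 110.4, 36.9]
orientation: [[0.026, 1.0, 0.003], [1.0, -0.026, 0.001], [0.001, 0.003, -1.0]]
force: [0.1, -0.4, -2.4]
gripper_width: 15.4
time_s: 8.3
tool_pos: [509.3, 110.6, 36.1]
orientation: [[0.026, 1.0, 0.004], [1.0, -0.026, 0.001], [0.001, 0.004, -1.0]]
force: [1.0, 0.6, -2.6]
gripper_width: 15.5
```

```bash
python3 -m crank '[[[-1,0,-1,0,0.004,0,0],[0,0,-1,0,0,0,0],[0,0,0,0,0,0,0]]]';python3 -m crank '[[[0,8,0,0,0,0,0],[0,8,0,0,0,0,0],[0,4,0,0,0,0,0],[0,2,0,0,0,0,0],[0,0,0,0,0,0,0]]]'
```

```text
time_s: 8.6
tool_pos: [508.5, 110.7, 34.4]
orientation: [[0.026, 1.0, -0.0], [1.0, -0.026, 0.001], [0.001, -0.0, -1.0]]
force: [-0.1, -0.4, -2.7]
gripper_width: 15.0
time_s: 9.1
tool_pos: [508.5, 135.6, 34.6]
orientation: [[0.025, 1.0, 0.0], [1.0, -0.025, 0.001], [0.001, 0.0, -1.0]]
force: [0.1, -0.4, -2.9]
gripper_width: 15.2
```

```bash
python3 -m crank '[[[0,1,-0.5,0,0,0,0],[0,0,0,0,0,0,0]]]';python3 -m crank '[[[0,1,-0.5,0,0,0,0],[0,0,0,0,0,0,0]]]';python3 -m crank '[[[0,1,0,0,0,0,0],[0,0,0,0,0,0,0]]]'
```

```text
time_s: 9.3
tool_pos: [508.5, 136.5, 34.1]
orientation: [[0.025, 1.0, 0.0], [1.0, -0.025, 0.001], [0.001, 0.0, -1.0]]
force: [-0.7, 0.5, -1.6]
gripper_width: 15.0
time_s: 9.5
tool_pos: [508.6, 136.4, 34.1]
orientation: [[0.026, 1.0, 0.0], [1.0, -0.026, -0.001], [-0.001, 0.0, -1.0]]
force: [-0.6, 0.4, -2.4]
gripper_width: 15.4
time_s: 9.7
tool_pos: [508.6, 136.9, 34.1]
orientation: [[0.027, 1.0, 0.0], [1.0, -0.027, -0.001], [-0.001, 0.0, -1.0]]
force: [-1.9, -0.3, -0.7]
gripper_width: 14.9
```

```bash
python3 -m crank '[[[0,1.5,0,0,0,0,0],[0,0,0,0,0,0,0]]]';python3 -m crank '[[[0,2,0,0,0,0,0],[0,0,0,0,0,0,0]]]'
```

```text
time_s: 9.9
tool_pos: [508.5, 137.0, 34.1]
orientation: [[0.028, 1.0, -0.001], [1.0, -0.028, -0.003], [-0.003, -0.0, -1.0]]
force: [-1.1, -1.5, 0.5]
gripper_width: 15.1
time_s: 10.1
tool_pos: [508.5, 137.1, 34.1]
orientation: [[0.029, 1.0, -0.001], [1.0, -0.029, -0.006], [-0.006, -0.001, -1.0]]
force: [-0.9, -1.4, -0.1]
gripper_width: 14.9
```

```bash
python3 -m crank '[[[0,0,0,0,0,0,0.4],[0,0,0,0,0,0,0.4],[0,0,0,0,0,0,0.4],[0,0,10,0.003,0,0,0.4],[0,0,20,0,0,0,0.4],[0,0,40,0,0,0,0.4],[0,-15,45,0,0,0,0.4],[0,-35,10,0,0,0,0.4],[0,-40,0,0,0,0,0.4],[0,-20,0,0,0,0,0.4],[0,0,0,0,0,0,0.4]]]'
python3 - <<'E'
from h import *
p,d,w=wcloud();cv2.imwrite("pics/w3.png",p);np.savez("w3.npz",p=p,d=d,w=w)
s=get_state();print(s["time_s"],np.round(s["tool_pos"]),np.round(s["orientation"],3),np.round(s["joint_positions"],2),s["gripper_width"])
print("stub");rect(w,d,(508,138),25,37,50)
print("disc");rect(w,d,(508,138),33,19,28)
print("rim");rect(w,d,(507,118),115,73,83)
for n in("nest","case"): print(n,[(np.round(r["centre"]).tolist(),round(r["confidence"],2)) for r in viewer.spot_point("wrist",n)])
E
```

```text
time_s: 11.2
tool_pos: [508.0, 27.3, 169.8]
orientation: [[0.023, 1.0, 0.004], [1.0, -0.023, 0.001], [0.001, 0.004, -1.0]]
force: [0.9, 0.4, 0.6]
gripper_width: 37.4
11.25 [508.  29. 170.] [[ 0.022  1.     0.004]
 [ 1.    -0.022  0.002]
 [ 0.002  0.004 -1.   ]] [ 0.37  0.31 -0.57  1.93  0.2   0.95 -0.32] 37.57427812234182
stub
n 214 c 509.0 137.0 size [14.7 14.1] ang 89.2 zmed 42.6 mean [508.7 136.9  42.6]
disc
n 2250 c 506.9 137.0 size [54.8 63.1] ang 82.4 zmed 22.6 mean [508.4 138.   22.5]
rim
n 9255 c 508.0 119.6 size [171.1 126.2] ang 88.2 zmed 77.9 mean [508.5 122.   77.4]
nest []
case [([514.0, 120.0, 1.0], 0.7)]
```

View pics/w3.png

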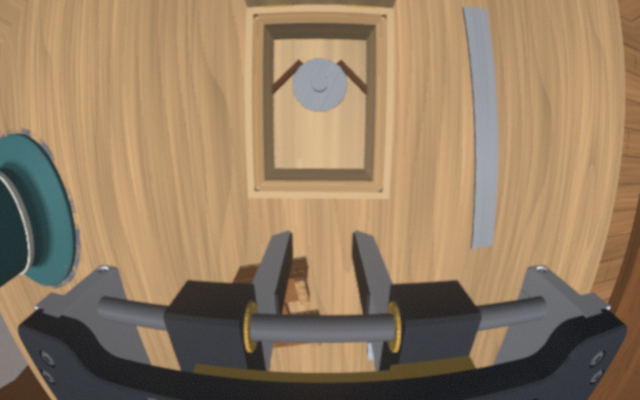

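```bash
python3 -m crank '[[[-12,-25,0,0,0,0.03,0.5],[-15,-38,0,0,0,0.05,0.5],[-14,-38,0,0,0,0.05,0.5],[-8,-22,-20,0,0,0.03,0.5],[0,0,-30,0,0,0,0.5],[0,0,-10,0,0,0,0.5],[0,0,0,0,0,0,0.5]]]';python3 -m crank '[[[0,0,0,0,0,0,0.5]]]'
python3 - <<'E'
from h import *
p,d,w=wcloud()
s=get_state();print(s["time_s"],np.round(s["tool_pos"],1),np.round(s["orientation"],3))
print("stand");rect(w,d,(452,-114),75,40,62)
f=np.load("w3.npz");print("stand from w3");rect(f["w"],f["d"],(452,-114),75,40,62)
E
```

```text
time_s: 12.05
tool_pos: [458.3, -85.5, 108.5]
orientation: [[-0.163, 0.987, 0.003], [0.987, 0.163, 0.007], [0.006, 0.004, -1.0]]
force: [0.3, 0.5, 0.1]
gripper_width: 47.4
time_s: 12.15
tool_pos: [458.8, -84.3, 109.1]
orientation: [[-0.165, 0.986, 0.003], [0.986, 0.165, 0.007], [0.007, 0.005, -1.0]]
force: [0.5, 0.3, -0.1]
gripper_width: 46.8
12.2 [458.9 -84.4 109.2] [[-0.165  0.986  0.004]
 [ 0.986  0.165  0.007]
 [ 0.006  0.005 -1.   ]]
stand
n 8724 c 452.6 -114.0 size [86.7 97.7] ang 9.8 zmed 51.8 mean [ 454.6 -104.6   52.4]
stand from w3
n 869 c 454.3 -113.8 size [84.4 98.5] ang 9.3 zmed 51.9 mean [474.2 -90.6  52.5]
```

```bash
python3 -m crank '[[[-4,-20,0,0,0.004,0,0.5],[-2,-9,0,-0.007,0,0,0.5],[0,0,0,0,0,0,0.5]]]';python3 -m crank '[[[0,0,0,0,0,0,0.5]]]'
```

```text
time_s: 12.5
tool_pos: [454.7, -112.3, 111.7]
orientation: [[-0.168, 0.986, 0.003], [0.986, 0.168, -0.001], [-0.002, 0.003, -1.0]]
force: [0.3, 0.1, -0.0]
gripper_width: 47.0
time_s: 12.6
tool_pos: [455.1, -111.9, 112.2]
orientation: [[-0.168, 0.986, 0.004], [0.986, 0.168, -0.001], [-0.002, 0.004, -1.0]]
force: [0.3, 0.2, -0.7]
gripper_width: 47.3
```

```bash
python3 -m crank '[[[-2.5,-2,-25,0,0.004,0,0.5],[0,0,-25,0,0,0,0.5],[0,0,-17,0,0,0,0.5],[0,0,-5,0,0,0,0.5],[0,0,0,0,0,0,0.5]]]';python3 -m crank '[[[0,0,0,0,0,0,0.5]]]'
```

```text
time_s: 13.1
tool_pos: [454.8, -110.9, 40.1]
orientation: [[-0.17, 0.985, 0.004], [0.985, 0.17, -0.002], [-0.002, 0.004, -1.0]]
force: [0.5, -0.1, 1.0]
gripper_width: 46.7
time_s: 13.2
tool_pos: [455.1, -110.6, 40.7]
orientation: [[-0.171, 0.985, 0.005], [0.985, 0.171, -0.002], [-0.002, 0.004, -1.0]]
force: [-0.1, -0.4, 0.1]
gripper_width: 47.4
```

```bash
python3 -m crank '[[[-2.5,-3.5,-2.7,0,0.005,0,0.5],[0,0,0,0,0,0,0.5],[0,0,0,0,0,0,0],[0,0,0,0,0,0,0],[0,0,0,0,0,0,0],[0,0,0,0,0,0,0]]]';python3 -m crank '[[[0,0,0,0,0,0,0]]]'
```

```text
time_s: 13.8
tool_pos: [453.5, -114.9, 40.0]
orientation: [[-0.17, 0.985, 0.002], [0.985, 0.17, -0.003], [-0.003, 0.002, -1.0]]
force: [-0.1, -0.4, -1.9]
gripper_width: 27.9
time_s: 13.9
tool_pos: [453.5, -114.9, 40.0]
orientation: [[-0.17, 0.985, 0.002], [0.985, 0.17, -0.003], [-0.003, 0.002, -1.0]]
force: [1.1, 0.3, -1.7]
gripper_width: 27.4
```

```bash
python3 -m crank '[[[0,0,20,0.003,0,0,0],[0,0,40,0,0,0,0],[0,5,40,0,0,0,0],[8,30,15,0,0,-0.04,0],[10,42,0,0,0,-0.05,0],[10,42,0,0,0,-0.05,0],[10,42,0,0,0,-0.05,0],[8,35,0,0,0,0,0],[5,20,0,0,0,0,0],[0,5,0,0,0,0,0],[0,0,0,0,0,0,0]]]'
python3 - <<'E'
from h import *
p,d,w=wcloud();cv2.imwrite("pics/w4.png",p)
s=get_state();print(s["time_s"],np.round(s["tool_pos"],1),np.round(s["orientation"],3),s["gripper_width"])
t=s["tool_pos"]
q=rect(w,d,t[:2],75,t[2]+5,t[2]+22)
E
```

```text
time_s: 15.0
tool_pos: [502.8, 114.7, 159.4]
orientation: [[0.03, 1.0, 0.002], [1.0, -0.03, 0.002], [0.002, 0.001, -1.0]]
force: [0.4, -0.7, -3.3]
gripper_width: 27.6
15.05 [502.8 114.2 159.4] [[ 0.031  1.     0.002]
 [ 1.    -0.031  0.002]
 [ 0.002  0.002 -1.   ]] 27.67893179750811
n 14546 c 503.3 119.8 size [89. 87.] ang 88.2 zmed 171.2 mean [503.7 135.  172.2]
```

```bash
python3 -m crank '[[[4,16,-10,0,0,0,0],[1.5,5,-15,0,0,0,0],[0,0,-5,0,0,0,0],[0,0,0,0,0,0,0]]]';python3 -m crank '[[[0,0,0,0,0,0,0]]]'
```

```text
time_s: 15.45
tool_pos: [508.3, 129.9, 127.3]
orientation: [[0.036, 0.999, 0.001], [0.999, -0.036, -0.0], [-0.0, 0.001, -1.0]]
force: [0.0, 0.8, -2.1]
gripper_width: 27.9
time_s: 15.55
tool_pos: [508.1, 128.9, 127.2]
orientation: [[0.037, 0.999, 0.0], [0.999, -0.037, -0.001], [-0.001, 0.0, -1.0]]
force: [1.4, -0.4, -1.9]
gripper_width: 27.8
```

```bash
python3 -m crank '[[[0.3,7,0,0,0,0.009,0],[0,0,-10,0,0,0,0],[0,0,-12,0,0,0,0],[0,0,-10,0,0,0,0],[0,0,-4,0,0,0,0],[0,0,0,0,0,0,0]]]';python3 -m crank '[[[0,0,0,0,0,0,0]]]'
```

```text
time_s: 16.15
tool_pos: [508.4, 135.3, 88.2]
orientation: [[0.028, 1.0, 0.0], [1.0, -0.028, -0.001], [-0.001, 0.001, -1.0]]
force: [0.0, 1.0, -1.0]
gripper_width: 27.6
time_s: 16.25
tool_pos: [508.3, 135.4, 88.0]
orientation: [[0.028, 1.0, 0.0], [1.0, -0.028, -0.001], [-0.001, 0.0, -1.0]]
force: [-0.6, 0.2, -2.7]
gripper_width: 27.9
```

Underside at 48 and inside the mouth, no contact. Going on down (floor expected at TCP ≈ 48).

```bash
python3 -m crank '[[[0,0,-8,0,0,0,0],[0,0,-8,0,0,0,0],[0,0,-6,0,0,0,0],[0,0,-2,0,0,0,0],[0,0,0,0,0,0,0]]]';python3 -m crank '[[[0,0,-5,0,0,0,0],[0,0,-3,0,0,0,0],[0,0,0,0,0,0,0]]]'
```

```text
time_s: 16.75
tool_pos: [508.6, 135.3, 62.2]
orientation: [[0.029, 1.0, 0.001], [1.0, -0.029, -0.001], [-0.001, 0.001, -1.0]]
force: [0.6, 0.7, -1.2]
gripper_width: 27.7
time_s: 17.05
tool_pos: [508.8, 135.3, 53.7]
orientation: [[0.029, 1.0, 0.001], [1.0, -0.029, -0.001], [-0.001, 0.001, -1.0]]
force: [-0.2, -0.0, -1.6]
gripper_width: 27.6
```

```bash
python3 -m crank '[[[0,0,-3,0,0,0,0],[0,0,-1,0,0,0,0],[0,0,0,0,0,0,0]]]';python3 -m crank '[[[0,0,-1.5,0,0,0,0],[0,0,0,0,0,0,0]]]';python3 -m crank '[[[0,0,-1.5,0,0,0,0],[0,0,0,0,0,0,0]]]'
```

```text
time_s: 17.35
tool_pos: [508.9, 135.4, 49.6]
orientation: [[0.029, 1.0, 0.002], [1.0, -0.029, -0.001], [-0.001, 0.002, -1.0]]
force: [-0.0, -0.6, -1.3]
gripper_width: 27.5
time_s: 17.55
tool_pos: [509.1, 135.4, 48.2]
orientation: [[0.029, 1.0, 0.002], [1.0, -0.029, -0.001], [-0.001, 0.002, -1.0]]
force: [0.4, 0.7, -1.9]
gripper_width: 27.8
time_s: 17.75
tool_pos: [509.3, 135.7, 48.0]
orientation: [[0.029, 1.0, 0.003], [1.0, -0.029, -0.001], [-0.001, 0.003, -1.0]]
force: [0.3, -0.4, -2.6]
gripper_width: 27.7
```

```bash
python3 -m crank '[[[0,0,-1.5,0,0,0,0],[0,0,0,0,0,0,0]]]';python3 -m crank '[[[0,0,-1,0,0,0,0],[0,0,0,0,0,0,0]]]'
```

```text
time_s: 17.95
tool_pos: [509.7, 135.9, 47.8]
orientation: [[0.028, 1.0, 0.004], [1.0, -0.028, -0.002], [-0.002, 0.004, -1.0]]
force: [-0.2, 1.2, -2.3]
gripper_width: 27.7
time_s: 18.15
tool_pos: [509.8, 135.9, 47.7]
orientation: [[0.028, 1.0, 0.004], [1.0, -0.028, -0.003], [-0.002, 0.004, -1.0]]
force: [-0.9, 0.8, -1.5]
gripper_width: 27.6
```

Stalled at the floor. Release, rise, and look on the way to the elbow.

```bash
python3 -m crank '[[[0,0,0,0,0,0,0.45],[0,0,0,0,0,0,0.45],[0,0,0,0,0,0,0.45],[0,0,10,0.002,0.004,0,0.45],[0,0,25,0,0,0,0.45],[0,0,40,0,0,0,0.45],[0,-15,40,0,0,0,0.45],[0,-35,5,0,0,0,0.45],[0,-35,0,0,0,0,0.45],[0,-15,0,0,0,0,0.45],[0,0,0,0,0,0,0.45]]]'
python3 - <<'E'
from h import *
p,d,w=wcloud();cv2.imwrite("pics/w5.png",p);np.savez("w5.npz",p=p,d=d,w=w)
s=get_state();print(s["time_s"],np.round(s["tool_pos"],1),np.round(s["orientation"],3))
print("deck");rect(w,d,(508,137),63,53,71)
print("bare deck");m=(d>0)&(abs(w[...,0]-508)<36)&(abs(w[...,1]-137)<46)&(w[...,2]>53)&(w[...,2]<63.0);q=w[m];print(np.linalg.lstsq(np.c_[q[:,:2]-[508,137],np.ones(len(q))],q[:,2],rcond=None)[0])
print("rim");rect(w,d,(507,118),115,73,83)
E
```

```text
time_s: 19.25
tool_pos: [509.0, 34.0, 177.2]
orientation: [[0.025, 1.0, 0.001], [1.0, -0.025, 0.001], [0.001, 0.001, -1.0]]
force: [0.3, -0.2, 0.3]
gripper_width: 42.4
19.3 [509.1  35.  177.1] [[ 0.024  1.     0.001]
 [ 1.    -0.024  0.002]
 [ 0.002  0.001 -1.   ]]
deck
n 8348 c 509.2 140.2 size [102.2 102.4] ang 88.3 zmed 59.9 mean [509.6 139.1  61.3]
bare deck
[ 3.97422180e-04 -8.99763473e-04  5.96276447e+01]
rim
n 8742 c 508.1 119.4 size [171.4 126. ] ang 88.4 zmed 77.9 mean [508.3 121.5  77.4]
```

View pics/w5.png

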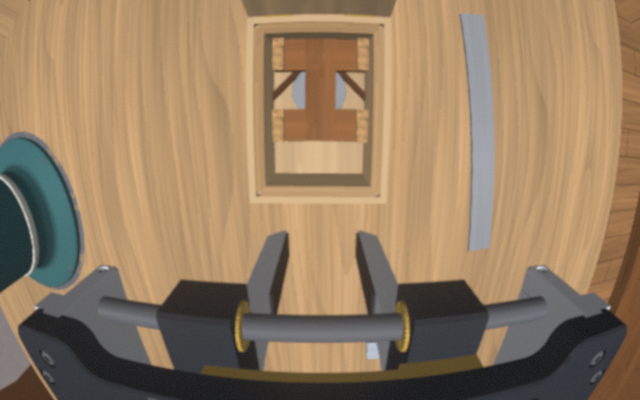

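```bash
python3 -m crank '[[[10,-25,0,0,0,0.02,0.55],[16,-38,0,0,0,0.02,0.55],[16,-38,0,0,0,0.02,0.55],[16,-38,0,0,0,0.02,0.55],[16,-38,0,0,0,0.02,0.55],[12,-28,-10,0,0,0,0.55],[4,-10,-20,0,0,0,0.55],[0,0,-10,0,0,0,0.55],[0,0,0,0,0,0,0.55]]]'
python3 - <<'E'
from h import *
p,d,w=wcloud()
s=get_state();print(s["time_s"],np.round(s["tool_pos"],1),np.round(s["orientation"],3))
print("elbow top");rect(w,d,(608,-170),80,58,75)
print("foot");rect(w,d,(610,-206),60,10,22)
f=np.load("w5.npz");w,p,d=f["w"],f["p"].astype(int),f["d"]
m=(p[...,2]-p[...,0]>50)&(d>0)&(w[...,2]>54)&(w[...,2]<63)&(abs(w[...,0]-508)<30)&(abs(w[...,1]-137)<60)
q=w[m];print("stand y edges",np.percentile(q[:,1],[0.3,1,50,99,99.7]))
E
```

```text
time_s: 20.2
tool_pos: [603.8, -175.4, 138.3]
orientation: [[-0.095, 0.995, 0.003], [0.995, 0.095, 0.007], [0.007, 0.004, -1.0]]
force: [0.6, 0.8, 0.0]
gripper_width: 51.8
20.25 [ 604.1 -175.2  139. ] [[-0.095  0.995  0.004]
 [ 0.995  0.095  0.007]
 [ 0.007  0.004 -1.   ]]
elbow top
n 4153 c 608.1 -171.3 size [ 28.7 104.7] ang 4.5 zmed 66.7 mean [ 607.6 -167.5   66.6]
foot
n 1676 c 610.7 -206.0 size [87.1 34.8] ang 4.1 zmed 16.6 mean [ 609.3 -204.8   16.5]
stand y edges [ 89.13294404  89.83782244 136.57549825 184.1137099  184.88260604]
```

```bash
python3 -m crank '[[[5,-22,-10,-0.007,0.004,-0.018,0.55],[1.5,-9,-15,0,0,0,0.55],[0,0,-5,0,0,0,0.55],[0,0,0,0,0,0,0.55]]]';python3 -m crank '[[[0,0,0,0,0,0,0.55]]]'
```

```text
time_s: 20.65
tool_pos: [611.8, -204.0, 109.6]
orientation: [[-0.081, 0.997, 0.002], [0.997, 0.081, -0.0], [-0.0, 0.002, -1.0]]
force: [0.3, 0.3, 0.1]
gripper_width: 51.8
time_s: 20.75
tool_pos: [611.8, -203.5, 109.7]
orientation: [[-0.082, 0.997, 0.002], [0.997, 0.082, 0.0], [0.0, 0.002, -1.0]]
force: [1.1, -0.2, 0.0]
gripper_width: 52.0
```

```bash
python3 -m crank '[[[-1,-3,-22,0,0,0,0.55],[0,0,-25,0,0,0,0.55],[0,0,-12,0,0,0,0.55],[0,0,-5,0,0,0,0.55],[0,0,0,0,0,0,0.55]]]';python3 -m crank '[[[0,0,0,0,0,0,0.55]]]'
```

```text
time_s: 21.25
tool_pos: [612.3, -204.6, 47.0]
orientation: [[-0.084, 0.996, 0.006], [0.996, 0.084, -0.0], [-0.001, 0.006, -1.0]]
force: [-0.3, -0.1, -0.1]
gripper_width: 51.9
time_s: 21.35
tool_pos: [612.7, -204.5, 47.8]
orientation: [[-0.084, 0.996, 0.007], [0.996, 0.084, -0.0], [-0.001, 0.007, -1.0]]
force: [0.8, -0.2, -0.2]
gripper_width: 52.2
```

```bash
python3 -m crank '[[[-1.5,-1.5,-5,0,0.007,-0.006,0.55],[0,0,0,0,0,0,0.55],[0,0,0,0,0,0,0],[0,0,0,0,0,0,0],[0,0,0,0,0,0,0],[0,0,0,0,0,0,0]]]';python3 -m crank '[[[0,0,0,0,0,0,0]]]'
```

```text
time_s: 21.95
tool_pos: [612.1, -206.5, 44.7]
orientation: [[-0.077, 0.997, 0.002], [0.997, 0.077, -0.001], [-0.002, 0.002, -1.0]]
force: [0.2, -0.3, -1.1]
gripper_width: 27.7
time_s: 22.05
tool_pos: [612.1, -206.5, 44.7]
orientation: [[-0.077, 0.997, 0.002], [0.997, 0.077, -0.001], [-0.002, 0.002, -1.0]]
force: [0.1, 0.7, -0.6]
gripper_width: 27.7
```

```bash
python3 -m crank '[[[0,0,20,0,0,0,0],[0,0,40,0,0,0,0],[-5,10,40,0,0,0,0],[-12,30,15,0,0,-0.02,0],[-15,40,5,0,0,-0.02,0],[-15,40,0,0,0,-0.02,0],[-15,40,0,0,0,-0.02,0],[-13,35,0,0,0,-0.01,0],[-9,25,0,0,0,0,0],[-3,10,0,0,0,0,0],[0,0,0,0,0,0,0]]]'
python3 - <<'E'
from h import *
p,d,w=wcloud();cv2.imwrite("pics/w6.png",p)
s=get_state();print(s["time_s"],np.round(s["tool_pos"],1),np.round(s["orientation"],3),s["gripper_width"],s["force"])
t=s["tool_pos"]
q=rect(w,d,(t[0],t[1]+35),75,t[2]+11,t[2]+32)
E
```

```text
time_s: 23.15
tool_pos: [517.0, 30.9, 166.1]
orientation: [[0.018, 1.0, -0.002], [1.0, -0.018, -0.0], [-0.0, -0.002, -1.0]]
force: [0.7, 0.0, -3.8]
gripper_width: 27.9
23.2 [517.3  30.  166.1] [[ 0.019  1.    -0.002]
 [ 1.    -0.019 -0.   ]
 [-0.    -0.002 -1.   ]] 28.07887367558203 [ 0.25780024 -0.58784845 -3.83264549]
n 11773 c 518.0 65.6 size [104.7  52.5] ang 89.1 zmed 188.2 mean [518.   68.5 188.2]
```

```bash
python3 -m crank '[[[-5,18,0,0,-0.002,-0.005,0],[-4,16,0,0,0,-0.004,0],[-1,5,-8,0,0,0,0],[0,0,-12,0,0,0,0],[0,0,-4,0,0,0,0],[0,0,0,0,0,0,0]]]';python3 -m crank '[[[0,0,0,0,0,0,0]]]'
```

```text
time_s: 23.8
tool_pos: [509.3, 61.6, 138.3]
orientation: [[0.037, 0.999, -0.002], [0.999, -0.037, -0.002], [-0.002, -0.002, -1.0]]
force: [-0.4, 0.2, -4.3]
gripper_width: 27.9
time_s: 23.9
tool_pos: [509.4, 60.9, 138.0]
orientation: [[0.038, 0.999, -0.003], [0.999, -0.038, -0.002], [-0.002, -0.002, -1.0]]
force: [0.5, -0.9, -3.6]
gripper_width: 27.8
```

```bash
python3 -m crank '[[[-2.4,7,0,0.002,-0.002,0.011,0],[0,0,0,0,0,0,0]]]';python3 -m crank '[[[0,0.7,-10,0,0,0,0],[0,0,-12,0,0,0,0],[0,0,-6,0,0,0,0],[0,0,0,0,0,0,0]]]'
```

```text
time_s: 24.1
tool_pos: [507.1, 67.8, 138.1]
orientation: [[0.027, 1.0, -0.0], [1.0, -0.027, 0.0], [0.0, -0.0, -1.0]]
force: [-0.1, 0.3, -3.3]
gripper_width: 27.6
time_s: 24.5
tool_pos: [507.0, 68.6, 107.7]
orientation: [[0.027, 1.0, 0.0], [1.0, -0.027, 0.0], [0.0, 0.0, -1.0]]
force: [-0.5, 1.0, -3.9]
gripper_width: 28.0
```

```bash
python3 -m crank '[[[0,-0.4,-8,0,0,0,0],[0,0,-8,0,0,0,0],[0,0,-5,0,0,0,0],[0,0,0,0,0,0,0]]]';python3 -m crank '[[[0,0,-8,0,0,0,0],[0,0,-6,0,0,0,0],[0,0,0,0,0,0,0]]]';python3 -m crank '[[[0,0,-7,0,0,0,0],[0,0,-4,0,0,0,0],[0,0,0,0,0,0,0]]]'
```

```text
time_s: 24.9
tool_pos: [507.0, 68.1, 84.5]
orientation: [[0.027, 1.0, -0.0], [1.0, -0.027, 0.0], [0.0, -0.0, -1.0]]
force: [-0.5, -0.5, -3.5]
gripper_width: 27.9
time_s: 25.2
tool_pos: [507.1, 68.1, 69.4]
orientation: [[0.027, 1.0, 0.0], [1.0, -0.027, 0.0], [0.0, 0.0, -1.0]]
force: [0.2, 0.2, -3.5]
gripper_width: 28.0
time_s: 25.5
tool_pos: [507.2, 68.1, 57.5]
orientation: [[0.027, 1.0, 0.0], [1.0, -0.027, 0.0], [0.0, 0.0, -1.0]]
force: [0.2, 0.1, -3.6]
gripper_width: 27.9
```

```bash
python3 -m crank '[[[0,0,-3,0,0,0,0],[0,0,-1,0,0,0,0],[0,0,0,0,0,0,0]]]';python3 -m crank '[[[0,0,-1.2,0,0,0,0],[0,0,0,0,0,0,0]]]';python3 -m crank '[[[0,0,-1.2,0,0,0,0],[0,0,0,0,0,0,0]]]'
```

```text
time_s: 25.8
tool_pos: [507.4, 68.2, 53.3]
orientation: [[0.027, 1.0, 0.001], [1.0, -0.027, 0.0], [0.0, 0.001, -1.0]]
force: [-0.3, 1.5, -3.7]
gripper_width: 27.6
time_s: 26.0
tool_pos: [507.7, 68.3, 52.9]
orientation: [[0.027, 1.0, 0.001], [1.0, -0.027, -0.0], [0.0, 0.001, -1.0]]
force: [1.2, 0.9, -4.5]
gripper_width: 28.2
time_s: 26.2
tool_pos: [508.0, 68.4, 52.9]
orientation: [[0.027, 1.0, 0.002], [1.0, -0.027, -0.001], [-0.001, 0.002, -1.0]]
force: [0.0, -0.5, -4.2]
gripper_width: 27.5
```

```bash
python3 -m crank '[[[0,0,0,0,0,0,0.45],[0,0,0,0,0,0,0.45],[0,0,0,0,0,0,0.45],[0,0,8,0,0.002,0,0.45],[0,0,20,0,0,0,0.45],[0,0,40,0,0,0,0.45],[0,-10,40,0,0,0,0.45],[0,-15,25,0,0,0,0.45],[0,-15,10,0,0,0,0.1],[0,0,0,0,0,0,0],[0,0,0,0,0,0,0]]]'
python3 - <<'E'
from h import *
p,d,w=wcloud();cv2.imwrite("pics/w7.png",p);np.savez("w7.npz",p=p,d=d,w=w)
s=get_state();print(s["time_s"],np.round(s["tool_pos"],1),np.round(s["orientation"],3),np.round(s["joint_positions"],2))
m=(d>0)&(abs(w[...,0]-508)<12)&(w[...,1]>55)&(w[...,1]<152)&(w[...,2]>68)&(w[...,2]<85);q=w[m];print(len(q),np.linalg.lstsq(np.c_[q[:,:2]-[508,68],np.ones(len(q))],q[:,2],rcond=None)[0])
print("lid pts");m=(d>0)&(abs(w[...,0]-508)<50)&(w[...,1]>207)&(w[...,2]>90);q=w[m];print(len(q),q.min(0) if len(q) else 0,q.max(0) if len(q) else 0)
p,d=viewer.read_camera("top");W=world("top",d);m=(d>0)&(abs(W[...,0]-508)<50)&(W[...,1]>190)&(W[...,1]<300)&(W[...,2]>90)&(W[...,2]<260);q=W[m];print(np.polyfit(q[:,2],q[:,1],1),q.min(0),q.max(0))
E
```

```text
time_s: 27.3
tool_pos: [507.6, 28.9, 205.2]
orientation: [[0.024, 1.0, 0.002], [1.0, -0.024, 0.001], [0.001, 0.002, -1.0]]
force: [1.0, 0.9, -0.5]
gripper_width: 21.6
27.35 [507.5  28.9 204.9] [[ 0.024  1.     0.001]
 [ 1.    -0.024  0.001]
 [ 0.001  0.001 -1.   ]] [ 0.41  0.27 -0.61  1.9   0.18  1.03 -0.3 ]
2476 [ 2.83269598e-03 -1.83224604e-03  7.47154696e+01]
lid pts
1165 [458.06002951 207.00307135  90.07493327] [557.96550616 214.54453656 111.42520564]
[  0.32617413 175.86753302] [458.03571071 204.37854281  90.41018685] [557.98635874 261.60075102 243.73988336]
```

View pics/w7.png

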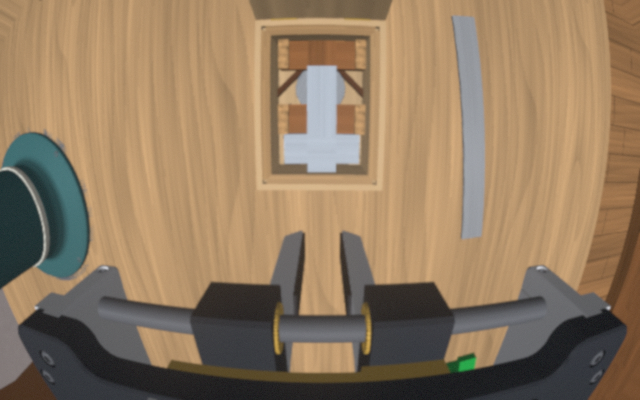

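Elbow level at 74.7 mm top (expected 74); all three down. Now the lid: over the top and behind it.

```bash
python3 -m crank '[[[0,0,40,0,0,0,0],[0,0,40,0,0,0,0],[0,15,15,0,0,0,0],[0,35,0,0,0,0,0],[0,42,0,0,0,0,0],[0,42,0,0,0,0,0],[0,42,0,0,0,0,0],[0,42,0,0,0,0,0],[0,30,0,0,0,0,0],[0,15,0,0,0,0,0],[0,0,0,0,0,0,0]]]'; python3 -m crank '[[[0,0,0,0,0,0,0]]]'
```

```text
time_s: 28.5
tool_pos: [499.4, 309.0, 294.1]
orientation: [[0.017, 1.0, -0.016], [1.0, -0.017, 0.003], [0.003, -0.016, -1.0]]
force: [0.5, 0.5, -0.8]
gripper_width: 0.4
time_s: 28.6
tool_pos: [498.9, 309.3, 293.2]
orientation: [[0.015, 1.0, -0.017], [1.0, -0.015, 0.002], [0.002, -0.017, -1.0]]
force: [0.6, -0.8, 0.2]
gripper_width: 0.2
```

```bash
python3 -m crank '[[[6,-8,-20,0,-0.017,0,0],[4,-4,-28,0,0,0,0],[0,0,-18,0,0,0,0],[0,0,0,0,0,0,0]]]'; python3 -m crank '[[[0,0,0,0,0,0,0]]]'
```

```text
time_s: 29.0
tool_pos: [509.4, 293.3, 224.4]
orientation: [[0.018, 1.0, 0.0], [1.0, -0.018, 0.001], [0.001, 0.0, -1.0]]
force: [-0.5, -1.3, -0.4]
gripper_width: 0.4
time_s: 29.1
tool_pos: [509.6, 292.6, 224.8]
orientation: [[0.019, 1.0, -0.0], [1.0, -0.019, 0.001], [0.001, -0.0, -1.0]]
force: [-0.1, -0.3, -0.1]
gripper_width: 0.6
```

```bash
python3 -m crank '[[[0,-8,0,0,0,0,0],[0,-10,0,0,0,0,0],[0,-10,0,0,0,0,0],[0,-10,0,0,0,0,0],[0,-10,0,0,0,0,0],[0,0,0,0,0,0,0]]]'
```

```text
time_s: 29.7
tool_pos: [510.8, 240.7, 228.7]
orientation: [[0.02, 1.0, 0.005], [1.0, -0.02, 0.003], [0.003, 0.005, -1.0]]
force: [0.7, -0.0, -0.9]
gripper_width: 0.6
```

```bash
python3 -m crank '[[[-1,-12,-3,0,0.004,0,0],[0,-14,0,0,0,0,0],[0,-14,0,0,0,0,0],[0,-14,-2,0,0,0,0],[0,-14,-5,0,0,0,0],[0,-12,-6,0,0,0,0],[0,0,0,0,0,0,0]]]'
python3 - <<'E'
from h import *
p,d=viewer.read_camera("scene");cv2.imwrite("pics/s8.png",p[80:300,200:560].repeat(2,0).repeat(2,1))
E
```

```text
time_s: 30.4
tool_pos: [508.9, 154.1, 211.3]
orientation: [[0.02, 1.0, -0.0], [1.0, -0.02, 0.003], [0.003, -0.0, -1.0]]
force: [-0.1, -0.6, -0.5]
gripper_width: 0.3
```

View pics/s8.png

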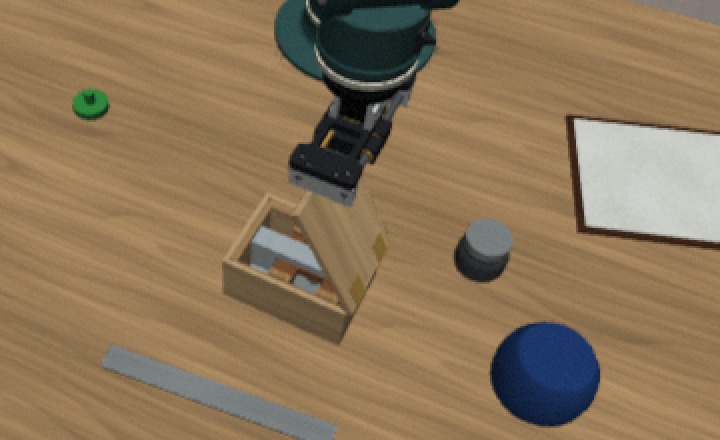

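The lid (crop 340,250) is following, about 60° open with the finger on its outer face. Continuing along the arc.

```bash
python3 -m crank '[[[0,-12,-7,0,0,0,0],[0,-12,-9,0,0,0,0],[0,-10,-10,0,0,0,0],[0,-8,-11,0,0,0,0],[0,-6,-12,0,0,0,0],[0,0,0,0,0,0,0]]]'; python3 -m crank '[[[0,-6,-12,0,0,0,0],[0,-4,-12,0,0,0,0],[0,-3,-12,0,0,0,0],[0,-2,-12,0,0,0,0],[0,0,0,0,0,0,0]]]'
```

```text
time_s: 31.05
tool_pos: [508.6, 103.0, 157.8]
orientation: [[0.019, 1.0, -0.001], [1.0, -0.019, 0.003], [0.003, -0.001, -1.0]]
force: [-0.1, 0.6, -0.3]
gripper_width: 0.6
time_s: 31.55
tool_pos: [508.2, 87.2, 105.3]
orientation: [[0.018, 1.0, -0.001], [1.0, -0.018, 0.003], [0.003, -0.001, -1.0]]
force: [0.8, -1.1, 0.3]
gripper_width: 0.4
```

```bash
python3 -m crank '[[[0,0,-3,0,0,0,0],[0,0,-2,0,0,0,0],[0,0,0,0,0,0,0]]]'; python3 -m crank '[[[0,0,-2,0,0,0,0],[0,0,0,0,0,0,0]]]'; python3 -m crank '[[[0,0,-2,0,0,0,0],[0,0,0,0,0,0,0]]]'
```

```text
time_s: 31.85
tool_pos: [508.3, 87.8, 100.0]
orientation: [[0.018, 1.0, -0.001], [1.0, -0.018, 0.003], [0.003, -0.002, -1.0]]
force: [-0.7, 0.2, 0.9]
gripper_width: 0.3
time_s: 32.05
tool_pos: [508.6, 88.1, 99.3]
orientation: [[0.017, 1.0, -0.0], [1.0, -0.017, 0.003], [0.003, -0.001, -1.0]]
force: [-0.2, -0.6, 1.0]
gripper_width: 0.7
time_s: 32.25
tool_pos: [509.0, 88.2, 99.4]
orientation: [[0.017, 1.0, 0.001], [1.0, -0.017, 0.001], [0.001, 0.001, -1.0]]
force: [-1.1, -0.4, 0.0]
gripper_width: 0.6
```

```bash
python3 -m crank '[[[0,0,-2,0,0,0,0],[0,0,10,0,0,0,0],[0,0,40,0,0,0,0],[0,-20,40,0,0,0,0],[0,-40,20,0,0,0,0],[0,-40,0,0,0,0,0],[0,-20,0,0,0,0,0],[0,0,0,0,0,0,0]]]'
python3 - <<'E'
from h import *
p,d,w=wcloud();cv2.imwrite("pics/w9.png",p);s=get_state();print(s["time_s"],s["tool_pos"],s["force"])
m=(d>0)&(abs(w[...,0]-508)<50)&(w[...,1]>42)&(w[...,1]<195);q=w[m];print(len(q),np.linalg.lstsq(np.c_[q[:,:2]-[508,118],np.ones(len(q))],q[:,2],rcond=None)[0])
p,d=viewer.read_camera("top");w=world("top",d)
m=(d>0)&(abs(w[...,0]-508)<50)&(w[...,1]>42)&(w[...,1]<195);q=w[m];print(len(q),np.linalg.lstsq(np.c_[q[:,:2]-[508,118],np.ones(len(q))],q[:,2],rcond=None)[0])
for n in("bowl","straightedge","tin"): print(n,[(np.round(r["centre"]).tolist(),round(r["confidence"],2)) for r in viewer.look_for("top",n)][:1])
E
```

```text
time_s: 33.05
tool_pos: [508.9, -33.5, 216.3]
orientation: [[0.012, 1.0, 0.006], [1.0, -0.012, 0.0], [0.0, 0.006, -1.0]]
force: [-0.3, 0.5, -0.1]
gripper_width: 0.5
33.1 [508.91476027 -32.06347243 216.20280869] [ 0.07813497 -0.52929228  0.45355691]
12422 [ 4.25958298e-04 -6.55008582e-04  8.85653922e+01]
1892 [-1.81838725e-03  2.86766969e-03  8.84649348e+01]
bowl [([529.0, 426.0, 103.0], 0.79)]
straightedge [([706.0, 97.0, 7.0], 0.58)]
tin []
```

View pics/w9.png

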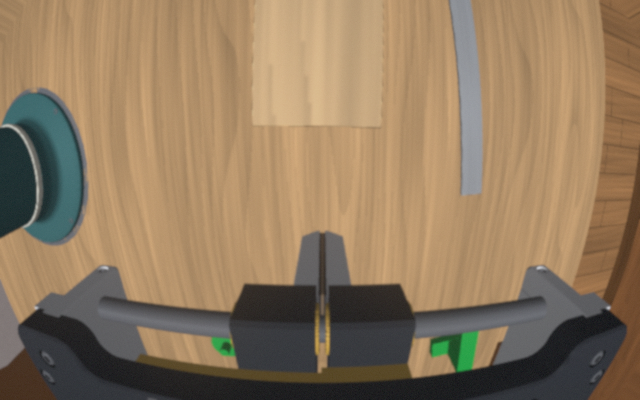

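The lid (317,62) lies flat at z = 88.5 (expected 88), with a tilt under 0.003 rad. Handing in.

```bash
python3 -c "
from h import *
print(ticket.close_job())"
```

```text
the job is handed in; nothing more can be done
None
```

The disc, stand and elbow are packed in the case with the lid closed, and I handed the job in at about 33 s. The hand-in reports no verdict, so what follows is from my own measurements.

- **Disc:** I set it on the floor and pushed it towards +y until it stalled. In the picture it touches both guides, at about x = 0, y = +18 to +19 mm in the case.
- **Stand:** it straddles the disc, centred at about y = +19 mm. Its deck is level at 59.6 mm (59 expected).
- **Elbow:** its foot is in the remaining space, at about y = −50 mm, with the arm over the stand. Its top is level at 74.7 mm (74 expected).
- **Lid:** it lies flat, outer face at 88.5 mm (88 expected). Measured tilt is under 0.001 rad from the wrist camera and about 0.003 rad from the top camera. The gripper is clear of everything.
- **Forces:** the readings at the wrist never showed more than about 5 N.
- **Bystanders:** the bowl and straightedge read within 3 mm of where they started. The network missed the tin in the last check. In the mid-closing picture it was standing upright, and nothing of the robot went near it.

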